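# Select the marked sample port and switch the sampler on

## Robot

A 7-joint arm with a two-finger parallel gripper is mounted at the origin on the work surface. World frame = base frame: x ahead of the robot, y to its left, z up, the work surface at z = 0. Lengths are in m, angles in rad, forces in N, time in s.
With the tool pointing down it reaches from about 0.35 to 0.9 m from the base axis. Payload 8.1 kg.
Tool frame: the origin (TCP) lies at the very end of the fingers, on their centre line; the grasp point (between the pads) lies 19 mm behind it (grasp_offset is the distance from the TCP to the grasp point, in m); z points along the fingers, y is the line along which they close (so a half turn about z gives the same grasp; the last joint's range is limited). The gripper opens to 92 mm and grips with 3 to 60 N. Pads are 19 mm wide; open, the fingers measure 130 mm over their backs; the gripper's body (75 mm by 190 mm) begins 47 mm behind the grasp point.
Start: joints at [-1.328, 0.434, 0.025, 1.573, -0.012, 1.134, -0.075], TCP at [0.212, 0.588, 0.227] pointing down, gripper open.
Joint ranges: [-2.62, 2.62], [-0.44, 2.09], [-1.27, 1.32], [0.08, 2.57], [-1.32, 4.46], [0.12, 2], [-2.74, 2.74]. Speed limits (rad/s): [2.22, 2.22, 3.01, 3.01, 3.14, 3.14, 3.14].

## Interface

Orientations are given as a rotation vector (axis times angle).
In Python, from cell import observe, get_image, camera_params, sign_off, silhouettes, grasp_offset gives the robot as it stands. The module is installed in compiled form; this text tells all that it offers.
- The arm moves only by the tool jog_arm, never from a script. Its argument "motion" is a list that holds one entry, the list of rows, each a list of 7 numbers: the shift along the tool's x, y, z in m, then the turn, a rotation vector about the tool's x, y, z in rad, then the closure, from -1 (fully open) to 1 (shut), so that 0 is half open. In form: [[[dx, dy, dz, wx, wy, wz, hand], ...]]. A call has 1 to 10 rows; each row is the pose to reach, as a shift and turn from the pose commanded when the call began, along the tool's axes at that moment; what a row does not reach only later rows make up. A row lasts 1/12 s, in which the tool goes at most 41.7 mm and 7.16 degrees, less where a joint would pass 70% of its speed; a pose out of reach is approached as far as the arm can. A call with a gripper value outside its range is refused whole. The fingers move at their own pace and stop on an object; "force" is the grip in N (left out, the last holds). Time passes only in rows, so rows that repeat a pose let the fingers close. It gives the time, the measured TCP pose, the force, the opening and the grip force at its end, in the units of the state.
- observe(): the state, without advancing time (a new reading comes with each control period).
- get_image(name): name is "scene" or "top"; returns the picture (420x560x3 uint8, red, green, blue); there is no depth.
- camera_params(name): a dict with "vertical_fov" (degrees; the focal length in pixels is half the picture's height over the tangent of half this angle, whatever the lens; pixels are square), "cx", "cy" (the principal point, pixels), "dist_coeffs" ([k1, k2, p1, p2, k3] as OpenCV has them; the pictures are not rectified), "T" (4x4, takes a point from camera to world coordinates). Camera axes: x right, y down, z forward; pixel columns grow to the right and rows downward; lengths in m; the calibration is good to about 2 mm. A picture is of the moment at which its call begins. camera_params takes no time and is no camera call.
- sign_off(): hands the job in; it is judged then, once.
Trained networks look in the newest picture that a camera, given by its name, has taken for a name from the list of things; names that differ only in an ending like _2 or _b are one class to them, and where a whole thing is asked for, a point or a joint stands for the part that bears it (a point fixed in the world has none). Each returns a list of dicts, best first, with "p" (0 to 1); they miss things now and then, are a little off and sometimes report something else, mostly with a low value. They report only what shows in the picture. A call takes as long as a camera call.
- silhouettes(query, camera): "mask" (420x560 bool, what is visible of it) and "pixel" ([column, row] in pixels, amid what is visible of it).
The state is a dict: "clock": time; "joints": joint angles; "dq": joint speeds; "joint_efforts": joint torques, N m; "position": TCP position; "ee_rot": TCP orientation; "force": force on the tool from outside, world axes, zero at the start; "ft_torque": the same for the moment, N m; "width": opening from 0.0 (shut) to 1.0 (fully open); "gripper_force": force on a finger pad.
Only numpy, scipy, OpenCV 4.12 (cv2) and the standard library are available. Lean on these libraries where they do the work, as an engineer would, in place of code of your own. Each camera call takes 0.05 s, during which the arm holds its last target. There are 200 camera calls.

## Task

On the sampler's instrument panel, push the black selector lever clockwise (seen from above) with a fingertip, counting clicks, until it rests in the click position that points at the yellow disc; do not go past it. Then press the raised end of the red rocker switch, the end nearer the robot, fully down so that it stays on, and move clear. Push only: do not grip the lever, and leave the loose things on the panel and cart where they are.

Things in the scene. Friction and masses are not known exactly. Their poses are not given: they have to be found in the camera images.
- panel: grey instrument panel, a fixed box 230 (x) by 360 (y) by 50 mm high lying on the cart; origin under its centre. Its -x edge is nearer the robot. Selector axis at panel x 0, y +70 mm; rocker pivot at x -10, y -110 mm. A round boss of 36 mm radius under the selector stands 10 mm above the face; the rocker's frame 8 mm
- selector (a joint): selector angle in rad, growing clockwise seen from above. Seven click positions 30 degrees (0.524) apart: 0, 0.524, 1.047 ... 3.142; at 0 the lever points along the panel's +y, at 1.571 along its +x (away from the robot), at 3.142 along -y. A stop lies 0.12 beyond either end. It starts in one of the positions 0, 0.524, 1.047
- axis (a point): the selector's axis, at the top of the black hub (14 mm radius, 35 mm above the panel's face). A spring holds each click position: pushing the lever out takes about 0.2 Nm (5 N near its end), falling to nothing half-way (0.262 rad) to the next position, into which it then jumps by itself and stays
- lever_back (a point): middle of the trailing side face of the black lever, the side to push for clockwise, 35 mm from the axis; x points out along the lever, y out of the pushed face. The lever is a straight bar with a white line on top, from the hub to 60 mm from the axis, 12 mm thick, 13 to 35 mm above the panel face. Pressing both its sides at once counts as gripping
- pointer (a point): a point on the lever's line, 75 mm from the axis, at the height of the panel's face; x points outward along the lever. It lies over a disc's centre when the lever points at that disc
- yellow_disc: yellow disc that marks the wanted port, 20 mm across, 3 mm high, fixed flat on the panel; origin at the centre of its underside, 75 mm from the selector's axis. Six white discs like it mark the other click positions. The yellow one may mark selector 1.571, 2.094, 2.618 or 3.142
- rocker (a joint): rocker switch angle in rad: 0 off (the end nearer the robot, panel -x, stands up), 0.36 fully on (that end down, its face level, 20 mm above the panel's face). It stays where it is left; pressing takes about 4 N near the end
- rocker_near (a point): middle of the upper face of the rocker's raised end, which moves with it; 15 mm from the pivot towards panel -x. The red rocker is 48 mm long (panel x) and 24 mm wide
- nut_a: knurled brass gland nut, 26 mm across, 18 mm high, loose on the panel near its -x edge; origin under its centre; leave alone
- nut_b: second brass gland nut, same size, loose on the panel's +x part beyond the rocker; leave alone
- detector: olive gas detector, 68 by 125 by 38 mm, loose on the cart; origin under its centre; leave alone
- bubbler: standing glass bubbler, 52 mm foot, 178 mm high; origin under its centre; leave alone
- cartridge: standing black sample cartridge, 32 mm across, 76 mm high; origin under its centre; leave alone
- wrench: wrench lying on the cart; leave alone

How it is judged:
On the way, in this order (a step that is already met when the one before it is completed fails the run):
1. the lever rests in the click position at the yellow disc, with the rocker still off (horizontal distance between pointer and yellow_disc below 0.008 m and velocity of joint selector between -0.1 and 0.1 rad/s and value of joint rocker below 0.1 rad), for 0.3 s.
2. the rocker is pressed fully on (value of joint rocker above 0.31 rad), for 0.2 s.
At the end, for the whole second after the job is handed in: the lever rests pointing at the yellow disc (pointer within 8 mm of the disc's centre, about 6 degrees), and the rocker is on (0.31 rad or more) (horizontal distance between pointer and yellow_disc below 0.008 m and velocity of joint selector between -0.1 and 0.1 rad/s and value of joint rocker above 0.31 rad); the robot touches nothing.
It fails at once if the lever goes past the yellow disc (y of yellow_disc in the frame of pointer above 0.015 m).
It fails at once if the rocker is pressed before the lever is set (value of joint rocker above 0.15 rad and horizontal distance between pointer and yellow_disc above 0.015 m).
It fails at once if the lever is gripped (contact force between the fingers and selector_c13 above 3 N and contact force between the fingers and selector_c14 above 3 N).
It fails at once if a loose thing is moved more than 20 mm or lifted (distance of any of nut_a, nut_b, detector, bubbler, cartridge, wrench from where it was at the start of the episode above 0.02 m).
It fails at once if the bubbler or cartridge is tipped (angle between any of bubbler, cartridge's own z axis and vertical above 0.3 rad).
It also fails if it takes over 64 s, if anything falls off the work surface, if the arm or the gripper's body presses on something with over 40 N, if the wrist force passes 120 N, or if a joint passes its speed limit or range.

## Working session

There is one attempt and no reset: what is moved stays moved. The work goes in short steps, Python scripts to look and compute and a tool call to move; the robot and the scene stay as the last step left them, time stands still between calls to the robot, and variables do not carry over. Pictures are saved under pics/ and viewed, at most 10 in all, crops included, and the job is handed in when it is done.

Besides the shell and the picture viewer there is one more tool, called after "Call:" as name([rows], argument=value, ...), one row to a line, values as JSON. jog_arm: Moves the arm, as the interface text tells. Its arguments: {"type":"object","properties":{"motion":{"type":"array"},"force":{"type":"number"}},"required":["motion"]}

```bash
mkdir -p pics
cat > h.py <<'E'
import numpy as np, cv2
from cell import *
def cam(n):
    p=camera_params(n); f=210/np.tan(np.radians(p["vertical_fov"])/2)
    return np.array([[f,0,p["cx"]],[0,f,p["cy"]],[0,0,1]]),np.array(p["dist_coeffs"],float),np.array(p["T"])
def ray(n,px,z):
    K,d,T=cam(n); u=cv2.undistortPoints(np.array(px,float).reshape(-1,1,2),K,d).reshape(-1,2)
    v=np.c_[u,np.ones(len(u))]@T[:3,:3].T; o=T[:3,3]
    return o+v*((z-o[2])/v[:,2])[:,None]
def proj(n,P):
    K,d,T=cam(n); Ti=np.linalg.inv(T)
    return cv2.projectPoints(np.array(P,float).reshape(-1,1,3),cv2.Rodrigues(Ti[:3,:3])[0],Ti[:3,3],K,d)[0].reshape(-1,2)
def save(n,f):
    im=get_image(n); cv2.imwrite("pics/"+f,cv2.cvtColor(im,cv2.COLOR_RGB2BGR)); return im
E
python3 - <<'E'
from h import *
np.set_printoptions(precision=3,suppress=True)
s=observe();print(s["clock"],s["position"],s["ee_rot"],s["width"])
for n in("scene","top"):
    save(n,n+"0.png"); print(n,cam(n)[2][:3,3],cam(n)[2][:3,2])
    for q in("panel","selector","rocker","yellow_disc","nut_a","bubbler","cartridge","detector"):
        for r in silhouettes(q,n)[:2]: print(q,round(r["p"],2),np.round(r["pixel"]),r["mask"].sum())
E
```

```text
0.0 [0.212 0.588 0.226] [-0.541 -3.095  0.002] 0.9991007404584946
scene [ 1.068 -0.339  0.829] [-0.572  0.346 -0.744]
panel 0.6 [272. 256.] 14252
selector 0.71 [308. 236.] 346
rocker 0.52 [226. 251.] 213
yellow_disc 0.43 [315. 264.] 60
yellow_disc 0.37 [271. 258.] 13804
nut_a 0.69 [247. 289.] 151
nut_a 0.54 [251. 224.] 78
bubbler 0.67 [433. 180.] 763
cartridge 0.67 [385. 162.] 265
cartridge 0.48 [224. 253.] 236
detector 0.71 [116. 341.] 2599
detector 0.16 [223. 254.] 218
top [0.242 0.002 1.535] [ 0.182 -0.006 -0.983]
panel 0.83 [289. 193.] 9690
selector 0.66 [261. 178.] 181
rocker 0.51 [324. 199.] 120
yellow_disc 0.71 [260. 178.] 149
nut_a 0.62 [290. 219.] 69
nut_a 0.39 [288. 196.] 9484
bubbler 0.69 [136. 175.] 349
bubbler 0.47 [141. 222.] 154
detector 0.86 [409. 191.] 1045
```

Run:
```python
import cv2
a=cv2.imread("pics/scene0.png")[130:390,60:480]; b=cv2.imread("pics/top0.png")[120:270,100:460]
cv2.imwrite("pics/sc.png",cv2.resize(a,None,fx=1.9,fy=1.9,interpolation=2)); cv2.imwrite("pics/tc.png",cv2.resize(b,None,fx=2.2,fy=2.2,interpolation=2))
```

```text
(no output)
```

View pics/sc.png

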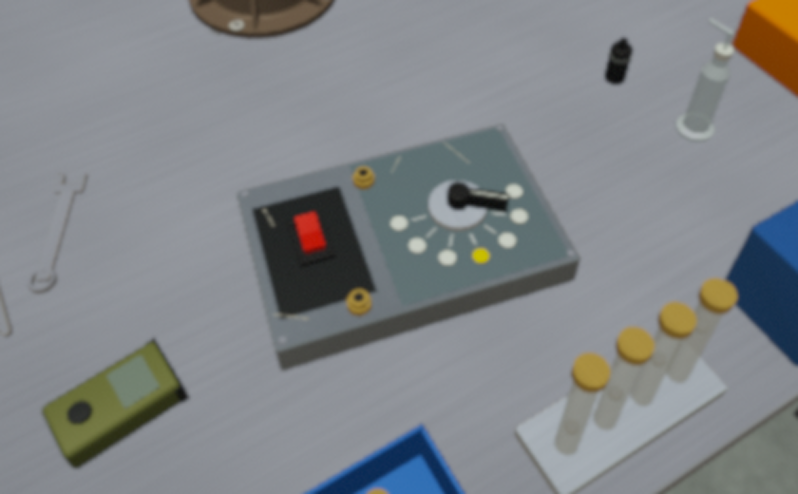

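View pics/tc.png

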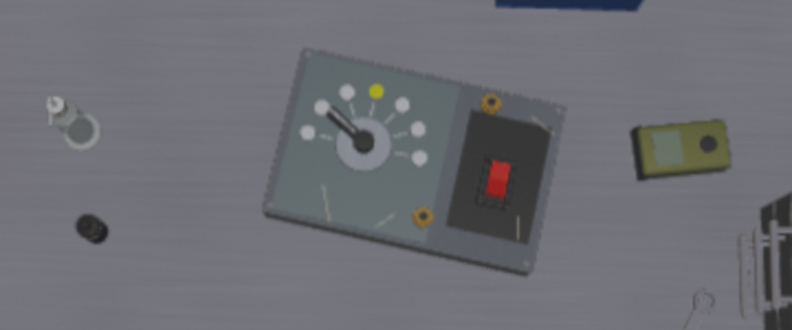

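The pictures show yellow as the 4th disc (scene crop 481,256; top crop 376,91), so the target is 1.571. The lever is near the 1st or 2nd disc. Next I'll fit the panel pose from the discs.

```bash
cat >> h.py <<'E'
def pw(q,P):
    P=np.array(P,float).reshape(-1,3); c,s=np.cos(q[2]),np.sin(q[2])
    return np.c_[q[0]+c*P[:,0]-s*P[:,1],q[1]+s*P[:,0]+c*P[:,1],P[:,2]]
def lever(a,r,z): return [r*np.sin(a),.07+r*np.cos(a),z]
E
python3 - <<'E'
from h import *
from scipy.optimize import least_squares
np.set_printoptions(precision=4,suppress=True)
sc=np.array([(514,191),(519,216),(508,240),(481,256),(447,257),(417,245),(399,223)])/1.9+[60,130]
tc=np.array([(308,132),(322,107),(347,92),(376,91),(402,104),(418,129),(420,158)])/2.2+[100,120]
M=np.array([lever(k*np.pi/6,.075,.053) for k in range(7)])
obs={}
for n,g in(("scene",sc),("top",tc)):
    im=cv2.imread(f"pics/{n}0.png").astype(float); I=im.max(2); R=4 if n=="top" else 6; out=[]
    for p in g:
        x,y=np.round(p).astype(int); w=I[y-R:y+R+1,x-R:x+R+1]; w=np.clip(w-(w.max()*.5+np.median(w)*.5),0,None)
        Y,X=np.mgrid[y-R:y+R+1,x-R:x+R+1]; out.append([(X*w).sum()/w.sum(),(Y*w).sum()/w.sum()])
    obs[n]=np.array(out)
def fit(names):
    f=lambda q:np.concatenate([(proj(n,pw(q,M))-obs[n]).ravel() for n in names])
    r=least_squares(f,[.45,.0,0],loss="soft_l1"); return r.x,f(r.x).reshape(-1,2)
for ns in(["scene"],["top"],["scene","top"]):
    q,e=fit(ns); print(ns,q,"\n",e.T)
np.save("q.npy",q)
# checks and lever
for n in("scene","top"):
    im=cv2.imread(f"pics/{n}0.png"); im=cv2.resize(im,None,fx=4,fy=4,interpolation=2)
    D=lambda P,c:[cv2.circle(im,tuple(np.round(p*4+1.5).astype(int)),3,c,-1) for p in proj(n,pw(q,P))]
    D([(x,y,.05) for x in(-.115,.115) for y in(-.18,.18)],(255,0,255))
    D([(-.01,-.11,.07),(0,.07,.085)],(255,255,0))
    for k,c in enumerate([(0,0,255),(0,255,0),(255,0,0)]): D([lever(k*np.pi/6,.06,.085)],c)
    o=np.round(proj(n,pw(q,[0,0,.05]))[0]*4).astype(int); 
    cv2.imwrite(f"pics/chk_{n}.png",im[o[1]-300:o[1]+300,o[0]-400:o[0]+400])
for nm,P in(("axis",[0,.07,.085]),("rocker_near",[-.025,-.11,.075])): print(nm,pw(q,P))
E
```

```text
['scene'] [ 0.5661 -0.0611 -0.2051] 
 [[-0.0589  0.0421  0.0302  0.0612 -0.0454 -0.0299 -0.0011]
 [ 0.0351  0.0251 -0.0199 -0.0203 -0.0017 -0.0229  0.0063]]
['top'] [ 0.5641 -0.0594 -0.2051] 
 [[-0.0307  0.1172 -0.0743 -0.008  -0.0153  0.0581 -0.0462]
 [-0.0246  0.0434  0.0278 -0.0592 -0.0207  0.035  -0.0017]]
['scene', 'top'] [ 0.5652 -0.0603 -0.2049] 
 [[-0.0177  0.0842  0.0808  0.1263  0.0356  0.0631  0.0961  0.2879  0.4319
   0.2371  0.3013  0.294   0.3693  0.2688]
 [-0.3715 -0.404  -0.4699 -0.4831 -0.4646 -0.4729 -0.4225 -0.363  -0.2927
  -0.308  -0.3966 -0.3615 -0.3099 -0.3504]]
axis [[0.5794 0.0082 0.085 ]]
rocker_near [[ 0.5183 -0.1629  0.075 ]]
```

View pics/chk_scene.png

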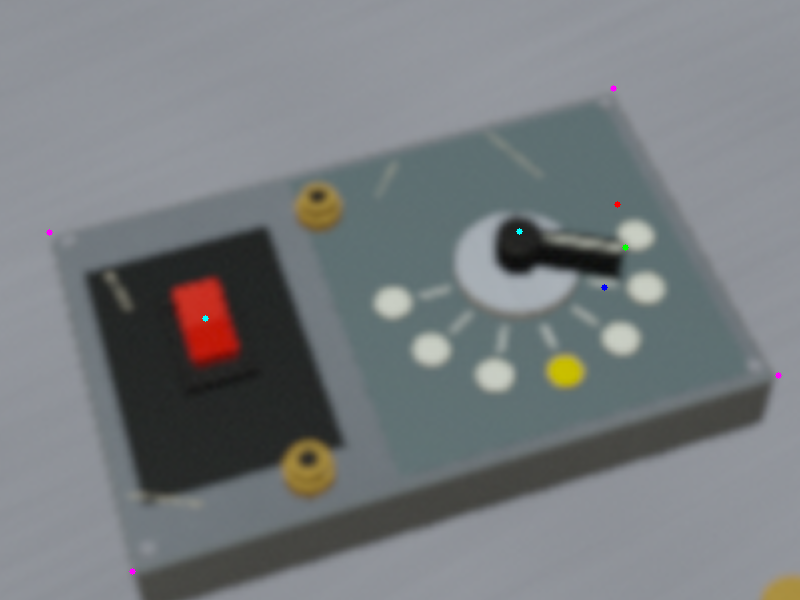

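View pics/chk_top.png

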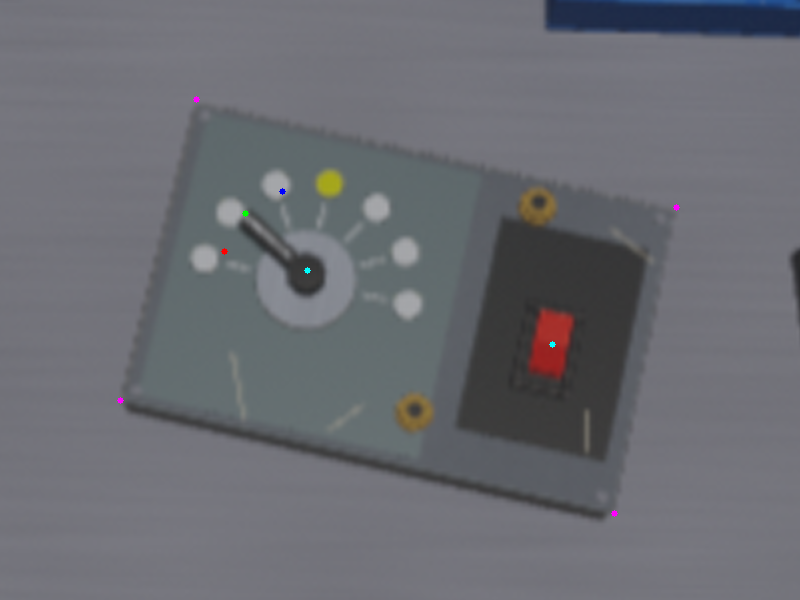

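The check pictures show the panel fit agreeing with the discs and the panel corners. The lever tip lies on the green mark, so the selector starts at 0.524 and needs two clicks to reach yellow. I'll push with closed fingers, tool y along the lever and the push along -x.

```bash
cat >> h.py <<'E'
from scipy.spatial.transform import Rotation as Ro
Q=np.load("q.npy")
def pose(xy,z,out):  # panel xy, world z, out = panel angle of tool y (from panel x)
    t=out+Q[2]; y=np.array([np.cos(t),np.sin(t),0]); zz=np.array([0,0,-1.]); x=np.cross(y,zz)
    return np.r_[pw(Q,[xy[0],xy[1],0])[0][:2],z],Ro.from_matrix(np.c_[x,y,zz])
def push(a,gap,z=.068,r=.044):
    o=np.array([np.sin(a),np.cos(a)]); t=np.array([np.cos(a),-np.sin(a)])
    return pose(np.array([0,.07])+r*o-(.0155+gap)*t,z,np.pi/2-a)
def rel(T,s=None):
    s=s or observe(); R0=Ro.from_rotvec(s["ee_rot"]) if not isinstance(s,tuple) else s[1]; p0=np.array(s["position"]) if not isinstance(s,tuple) else s[0]
    return np.round(np.r_[R0.inv().apply(T[0]-p0),(R0.inv()*T[1]).as_rotvec()],4)
E
python3 -c "
from h import *
A=push(.524,.02,.227);print(A[0],rel(A)); B=push(.524,.02);print(rel(B,A))"
```

```text
[0.5822407  0.06467086 0.227     ] [-5.258e-01 -3.668e-01 -3.000e-04  0.000e+00  0.000e+00  3.831e-01]
[0.    0.    0.159 0.    0.    0.   ]
```

Call:
jog_arm([
  [[-0.03, -0.02, 0, 0, 0, 0.02, 1], [-0.06, -0.042, 0, 0, 0, 0.05, 1], [-0.09, -0.063, 0, 0, 0, 0.08, 1], [-0.12, -0.084, 0, 0, 0, 0.1, 1], [-0.15, -0.105, 0, 0, 0, 0.12, 1], [-0.18, -0.126, 0, 0, 0, 0.14, 1], [-0.21, -0.147, 0, 0, 0, 0.16, 1], [-0.24, -0.167, 0, 0, 0, 0.18, 1], [-0.27, -0.188, 0, 0, 0, 0.2, 1], [-0.3, -0.209, 0, 0, 0, 0.22, 1]],
])

```text
clock: 1.73
position: [0.4241, 0.2882, 0.227]
ee_rot: [0.878, 3.016, 0.001]
force: [1.3, 1.7, -0.5]
width: 0.321
gripper_force: 0.0
```

```bash
python3 -c "
from h import *
s=observe();print(s['clock'],s['position'],s['width'],s['force'],rel(push(.524,.02,.227)))"
```

```text
1.7333 [0.42406856 0.28815577 0.22704185] 0.32055937945825325 [ 1.33537762  1.74931358 -0.52251711] [-0.2534 -0.1036 -0.      0.0007  0.      0.1622]
```

Call:
jog_arm([
  [[-0.031, -0.013, 0, 0, 0, 0.02, 1], [-0.062, -0.026, 0, 0, 0, 0.04, 1], [-0.094, -0.039, 0, 0, 0, 0.06, 1], [-0.126, -0.052, 0, 0, 0, 0.08, 1], [-0.158, -0.065, 0, 0, 0, 0.1, 1], [-0.19, -0.078, 0, 0, 0, 0.12, 1], [-0.222, -0.091, 0, 0, 0, 0.14, 1], [-0.244, -0.1, 0, 0, 0, 0.16, 1], [-0.253, -0.104, 0, 0, 0, 0.162, 1], [-0.253, -0.104, 0, 0, 0, 0.162, 1]],
])

```text
clock: 2.57
position: [0.582, 0.0635, 0.2267]
ee_rot: [1.124, 2.933, -0.001]
force: [-0.4, 0.8, 0.5]
width: 0.003
gripper_force: 0.0
```

```bash
python3 -c "
from h import *
s=observe();print(s['clock'],s['position'],s['width'],s['force'],rel(push(.524,.02,.227)),rel(push(.524,.02)))"
```

```text
2.5667 [0.58204927 0.0634646  0.22669534] 0.0028512107263122003 [-0.3589455   0.78366562  0.49739641] [ 0.0007  0.001  -0.0003 -0.0005  0.0012 -0.0029] [ 0.0009  0.0011  0.1587 -0.0005  0.0012 -0.0029]
```

Call:
jog_arm([
  [[0, 0.001, 0.025, 0, 0, 0, 1], [0, 0.001, 0.05, 0, 0, 0, 1], [0, 0.001, 0.075, 0, 0, 0, 1], [0, 0.001, 0.1, 0, 0, 0, 1], [0, 0.001, 0.12, 0, 0, 0, 1], [0, 0.001, 0.135, 0, 0, 0, 1], [0, 0.001, 0.148, 0, 0, 0, 1], [0, 0.001, 0.158, 0, 0, 0, 1], [0, 0.001, 0.159, 0, 0, 0, 1], [0, 0.001, 0.159, 0, 0, 0, 1]],
])

```text
clock: 3.4
position: [0.5811, 0.0682, 0.0676]
ee_rot: [-1.116, -2.936, -0.0]
force: [-0.1, -0.7, -0.1]
width: 0.007
gripper_force: 0.0
```

```bash
python3 -c "
from h import *
s=observe();print(s['clock'],s['position'],s['force'])
im=save('scene','s1.png');cv2.imwrite('pics/s1c.png',cv2.resize(cv2.imread('pics/s1.png')[150:330,180:400],None,fx=3,fy=3,interpolation=2))
p0=push(.524,.02)
for a in(.524,.6,.68,.76,.84,.92,1.0,1.08,1.16,1.24,1.30,1.36,1.4): print(a,rel(push(a,0.)))"
```

```text
3.4 [0.58111374 0.06815048 0.0675518 ] [-0.11255008 -0.69940105 -0.09420199]
0.524 [-0.0225 -0.0021  0.0002  0.0005 -0.0002  0.0021]
0.6 [-0.0259 -0.001   0.0002  0.0005 -0.0002  0.0781]
0.68 [-0.0295 -0.0002  0.0002  0.0005 -0.0002  0.1581]
0.76 [-3.320e-02  3.000e-04  2.000e-04  5.000e-04 -2.000e-04  2.381e-01]
0.84 [-3.700e-02  6.000e-04  2.000e-04  5.000e-04 -2.000e-04  3.181e-01]
0.92 [-4.070e-02  5.000e-04  2.000e-04  5.000e-04 -3.000e-04  3.981e-01]
1.0 [-4.440e-02  1.000e-04  2.000e-04  5.000e-04 -3.000e-04  4.781e-01]
1.08 [-4.810e-02 -6.000e-04  2.000e-04  5.000e-04 -3.000e-04  5.581e-01]
1.16 [-5.170e-02 -1.500e-03  2.000e-04  5.000e-04 -3.000e-04  6.381e-01]
1.24 [-5.520e-02 -2.800e-03  2.000e-04  4.000e-04 -3.000e-04  7.181e-01]
1.3 [-5.780e-02 -3.900e-03  2.000e-04  4.000e-04 -4.000e-04  7.781e-01]
1.36 [-6.030e-02 -5.100e-03  2.000e-04  4.000e-04 -4.000e-04  8.381e-01]
1.4 [-6.190e-02 -6.100e-03  2.000e-04  4.000e-04 -4.000e-04  8.781e-01]
```

View pics/s1c.png

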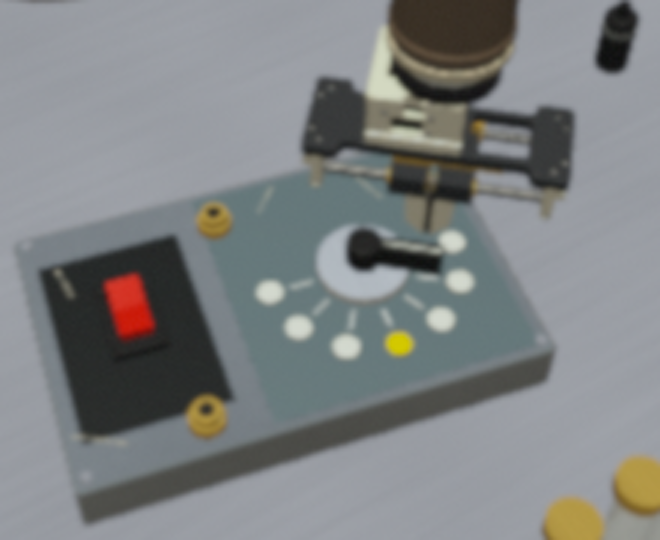

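The closed fingers (crop ~430,210) stand just behind the lever's trailing side (lever 365,245 to 440,260), clear of everything. I'll push the first click.

Call:
jog_arm([
  [[-0.008, -0.001, 0, 0, 0, 0, 1], [-0.015, -0.002, 0, 0, 0, 0, 1], [-0.019, -0.002, 0, 0, 0, 0, 1], [-0.0225, -0.002, 0, 0, 0, 0, 1], [-0.026, -0.001, 0, 0, 0, 0.078, 1], [-0.0295, 0, 0, 0, 0, 0.158, 1], [-0.033, 0, 0, 0, 0, 0.238, 1], [-0.037, 0.0005, 0, 0, 0, 0.318, 1], [-0.037, 0.0005, 0, 0, 0, 0.318, 1], [-0.037, 0.0005, 0, 0, 0, 0.318, 1]],
])

```text
clock: 4.28
position: [0.61, 0.0423, 0.0678]
ee_rot: [1.566, 2.723, -0.0]
force: [-0.3, -0.2, 0.3]
width: 0.006
gripper_force: 0.0
```

```bash
python3 -c "
from h import *
s=observe();print(s['clock'],s['position'],s['force'])
save('scene','s2.png');cv2.imwrite('pics/s2c.png',cv2.resize(cv2.imread('pics/s2.png')[150:330,180:400],None,fx=3,fy=3,interpolation=2))
for a in(.84,.92,1.0,1.08,1.16,1.24,1.28,1.32,1.36,1.4): print(a,rel(push(a,0.)))"
```

```text
4.2833 [0.61000566 0.04231369 0.06783504] [-0.34083668 -0.20128644  0.31619834]
0.84 [ 0.0011  0.0006 -0.0002 -0.      0.0002  0.0015]
0.92 [-0.0025  0.0017 -0.0002 -0.      0.0002  0.0815]
1.0 [-0.0061  0.0025 -0.0002 -0.      0.0002  0.1615]
1.08 [-9.800e-03  3.000e-03 -2.000e-04 -0.000e+00  2.000e-04  2.415e-01]
1.16 [-1.350e-02  3.200e-03 -2.000e-04  0.000e+00  2.000e-04  3.215e-01]
1.24 [-1.730e-02  3.100e-03 -2.000e-04  0.000e+00  2.000e-04  4.015e-01]
1.28 [-1.910e-02  2.900e-03 -2.000e-04  0.000e+00  2.000e-04  4.415e-01]
1.32 [-2.100e-02  2.700e-03 -2.000e-04  0.000e+00  2.000e-04  4.815e-01]
1.36 [-2.280e-02  2.400e-03 -2.000e-04  0.000e+00  2.000e-04  5.215e-01]
1.4 [-2.470e-02  2.000e-03 -2.000e-04  0.000e+00  2.000e-04  5.615e-01]
```

View pics/s2c.png

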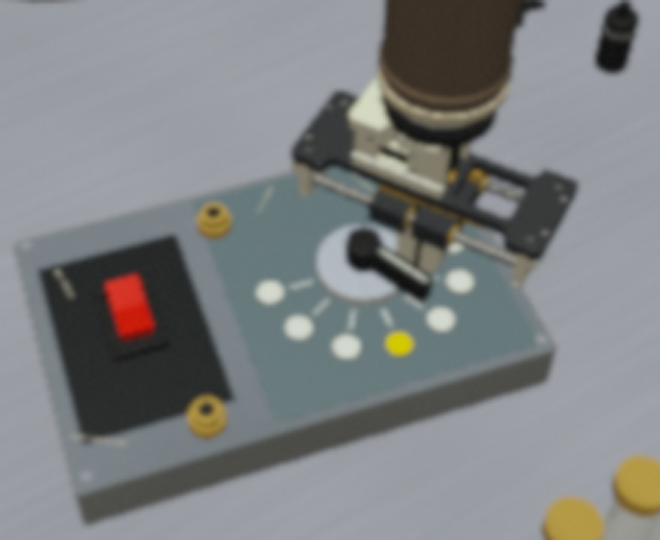

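The lever tip has moved from (440,260) to (430,288), so it is in position 1.047 with no contact force. I'll push on slowly.

Call:
jog_arm([
  [[-0.0025, 0.0015, 0, 0, 0, 0.08, 1], [-0.006, 0.0025, 0, 0, 0, 0.16, 1], [-0.008, 0.003, 0, 0, 0, 0.2, 1], [-0.01, 0.003, 0, 0, 0, 0.24, 1], [-0.012, 0.003, 0, 0, 0, 0.28, 1], [-0.0135, 0.003, 0, 0, 0, 0.32, 1], [-0.0155, 0.003, 0, 0, 0, 0.36, 1], [-0.017, 0.003, 0, 0, 0, 0.4, 1], [-0.018, 0.003, 0, 0, 0, 0.42, 1], [-0.019, 0.003, 0, 0, 0, 0.44, 1]],
])

```text
clock: 5.17
position: [0.6219, 0.0283, 0.0678]
ee_rot: [-2.124, -2.315, -0.001]
force: [0.3, 1.1, -0.2]
width: 0.007
gripper_force: 0.6
```

```bash
python3 -c "
from h import *
s=observe();print(s['clock'],s['position'],s['force'])
for a in(1.28,1.32,1.36,1.4,1.44): print(a,rel(push(a,0.)))"
```

```text
5.1667 [0.62186157 0.02825699 0.06781775] [ 0.28451422  1.12404408 -0.21783303]
1.28 [-0.0008 -0.     -0.0002  0.0002 -0.0006  0.0001]
1.32 [-0.0026  0.0006 -0.0002  0.0002 -0.0006  0.0401]
1.36 [-0.0044  0.0011 -0.0002  0.0002 -0.0006  0.0801]
1.4 [-0.0062  0.0015 -0.0002  0.0002 -0.0006  0.1201]
1.44 [-0.008   0.0019 -0.0002  0.0002 -0.0006  0.1601]
```

Force 1.1 N, still just before the half-way point. I'll make a small step on.

Call:
jog_arm([
  [[-0.001, 0, 0, 0, 0, 0.01, 1], [-0.002, 0.0005, 0, 0, 0, 0.03, 1], [-0.003, 0.0005, 0, 0, 0, 0.05, 1], [-0.004, 0.001, 0, 0, 0, 0.07, 1], [-0.004, 0.001, 0, 0, 0, 0.07, 1], [-0.004, 0.001, 0, 0, 0, 0.07, 1]],
])

```text
clock: 5.67
position: [0.6231, 0.0237, 0.0677]
ee_rot: [2.205, 2.238, -0.0]
force: [-0.1, 1.0, -0.4]
width: 0.002
gripper_force: 0.0
```

```bash
python3 -c "
from h import *
s=observe();print(s['clock'],s['position'],s['force'])
save('scene','s3.png');cv2.imwrite('pics/s3c.png',cv2.resize(cv2.imread('pics/s3.png')[150:330,180:400],None,fx=3,fy=3,interpolation=2))"
```

```text
5.6667 [0.62310533 0.02367399 0.06769812] [-0.14551338  0.9503788  -0.43293119]
```

View pics/s3c.png

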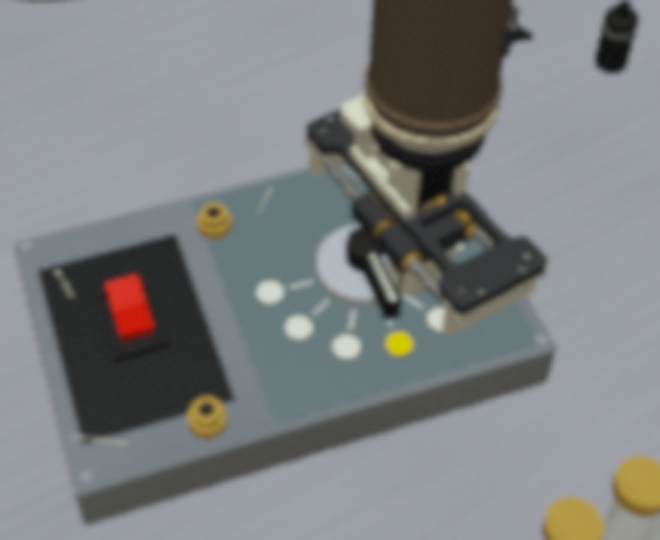

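The lever tip is now at (390,308), pointing at the yellow disc (399,343). I'll back off and lift.

Call:
jog_arm([
  [[0.01, 0, 0, 0, 0, 0, 1], [0.02, 0, 0, 0, 0, 0, 1], [0.025, 0, -0.005, 0, 0, 0, 1], [0.025, 0, -0.03, 0, 0, 0, 1], [0.025, 0, -0.06, 0, 0, 0, 1], [0.025, 0, -0.08, 0, 0, 0, 1], [0.025, 0, -0.08, 0, 0, 0, 1]],
])

```text
clock: 6.3
position: [0.6253, 0.0498, 0.1525]
ee_rot: [2.201, 2.236, 0.009]
force: [0.1, -0.1, 0.6]
width: 0.002
gripper_force: 0.0
```

```bash
python3 -c "
from h import *
s=observe();print(s['clock'],s['position'],s['force'])
a=pose((-.034,-.11),.14,0.); print(rel(a)); print(rel(pose((-.034,-.11),.07,0.),a),proj('scene',pw(Q,[lever(k*np.pi/6,.06,.085) for k in (2,3,4)]))*3-[540,450])"
```

```text
6.3 [0.62532231 0.04983499 0.15251663] [ 0.14265593 -0.05181167  0.63432282]
[-0.2091 -0.1193  0.0115  0.0067 -0.0019  0.221 ]
[0.   0.   0.07 0.   0.   0.  ] [[426.88674649 279.64494049]
 [392.82410931 298.99916753]
 [349.94123908 301.45281924]]
```

Call:
jog_arm([
  [[-0.025, -0.014, 0, 0, 0, 0.02, 1], [-0.05, -0.028, 0, 0, 0, 0.05, 1], [-0.08, -0.045, 0, 0, 0, 0.08, 1], [-0.11, -0.062, 0, 0, 0, 0.11, 1], [-0.14, -0.08, 0, 0, 0, 0.14, 1], [-0.17, -0.097, 0, 0, 0, 0.18, 1], [-0.195, -0.111, 0.005, 0.006, 0, 0.21, 1], [-0.209, -0.119, 0.011, 0.006, -0.002, 0.221, 1], [-0.209, -0.119, 0.011, 0.006, -0.002, 0.221, 1], [-0.209, -0.119, 0.011, 0.006, -0.002, 0.221, 1]],
])

```text
clock: 7.13
position: [0.5066, -0.1617, 0.1366]
ee_rot: [-2.436, -1.978, 0.009]
force: [-0.8, 0.7, -0.5]
width: 0.007
gripper_force: 0.0
```

```bash
python3 -c "
from h import *
s=observe();print(s['clock'],s['position'],s['force'],rel(pose((-.034,-.11),.069,0.)))
save('scene','s4.png');cv2.imwrite('pics/s4c.png',cv2.resize(cv2.imread('pics/s4.png')[150:330,180:400],None,fx=3,fy=3,interpolation=2))"
```

```text
7.1333 [ 0.50657565 -0.16169333  0.13659019] [-0.81611745  0.73665872 -0.46561873] [ 0.0013  0.0032  0.0676 -0.0062  0.0022 -0.002 ]
```

View pics/s4c.png

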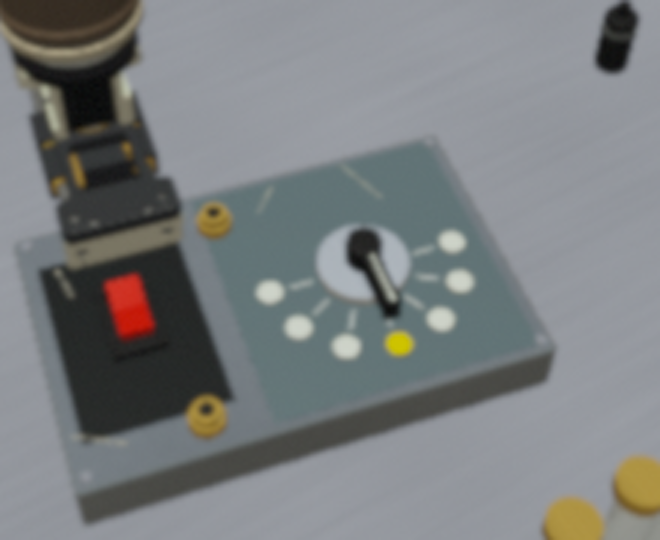

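The lever rests pointing at the yellow disc (399,343) and the rocker is still off, so I'll press it.

Call:
jog_arm([
  [[0.001, 0.003, 0.015, -0.006, 0.002, 0, 1], [0.001, 0.003, 0.03, -0.006, 0.002, 0, 1], [0.001, 0.003, 0.045, -0.006, 0.002, 0, 1], [0.001, 0.003, 0.052, -0.006, 0.002, 0, 1], [0.001, 0.003, 0.056, -0.006, 0.002, 0, 1], [0.001, 0.003, 0.06, -0.006, 0.002, 0, 1], [0.001, 0.003, 0.064, -0.006, 0.002, 0, 1], [0.001, 0.003, 0.067, -0.006, 0.002, 0, 1], [0.001, 0.003, 0.067, -0.006, 0.002, 0, 1], [0.001, 0.003, 0.067, -0.006, 0.002, 0, 1]],
])

```text
clock: 8.02
position: [0.5066, -0.1601, 0.0691]
ee_rot: [-2.434, -1.978, 0.004]
force: [-8.8, 3.3, 1.4]
width: 0.006
gripper_force: 3.8
```

The force is mostly sideways (-x), so the fingertip may sit half off the rocker's end. I'll lift and look.

Call:
jog_arm([
  [[0, 0, -0.015, 0, 0, 0, 1], [0, 0, -0.04, 0, 0, 0, 1], [0, 0, -0.065, 0, 0, 0, 1], [0, 0, -0.065, 0, 0, 0, 1], [0, 0, -0.065, 0, 0, 0, 1]],
])

```text
clock: 8.43
position: [0.5111, -0.1616, 0.1364]
ee_rot: [2.435, 1.98, 0.004]
force: [-0.0, -0.3, -0.5]
width: 0.003
gripper_force: 0.0
```

```bash
python3 -c "
from h import *
s=observe();print(s['clock'],s['position'],s['force'],rel(pose((-.028,-.11),.069,0.)))
save('scene','s5.png');cv2.imwrite('pics/s5c.png',cv2.resize(cv2.imread('pics/s5.png')[200:320,170:320],None,fx=5,fy=5,interpolation=2))"
```

```text
8.4333 [ 0.51107728 -0.16159546  0.13639096] [-0.02642947 -0.32466077 -0.49131278] [ 0.0002  0.0041  0.0674  0.0042  0.     -0.0005]
```

View pics/s5c.png

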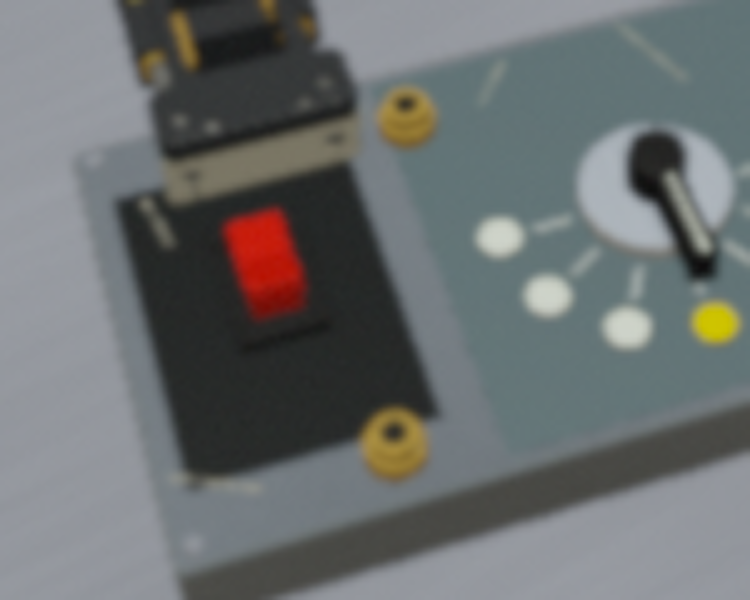

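The rocker looks partly or fully pressed (bright face longer, ~265,240). I'll press again nearer the pivot to be sure.

Call:
jog_arm([
  [[0, 0.004, 0.02, 0, 0, 0, 1], [0, 0.004, 0.04, 0, 0, 0, 1], [0, 0.004, 0.052, 0, 0, 0, 1], [0, 0.004, 0.056, 0, 0, 0, 1], [0, 0.004, 0.06, 0, 0, 0, 1], [0, 0.004, 0.064, 0, 0, 0, 1], [0, 0.004, 0.067, 0, 0, 0, 1], [0, 0.004, 0.068, 0, 0, 0, 1], [0, 0.004, 0.068, 0, 0, 0, 1], [0, 0.004, 0.068, 0, 0, 0, 1]],
])

```text
clock: 9.32
position: [0.5137, -0.1627, 0.0701]
ee_rot: [2.439, 1.98, 0.004]
force: [-13.8, 5.5, 44.9]
width: 0.007
gripper_force: 22.8
```

Firm stop at z 0.070 (45 N), which is the level-face height, so the rocker is fully on. I'll lift clear and compare.

Call:
jog_arm([
  [[0, 0, -0.01, 0, 0, 0, 1], [0, 0, -0.04, 0, 0, 0, 1], [0, 0, -0.08, 0, 0, 0, 1], [0, 0, -0.12, 0, 0, 0, 1], [0, 0, -0.12, 0, 0, 0, 1], [0, 0, -0.12, 0, 0, 0, 1]],
])

```text
clock: 9.82
position: [0.5153, -0.1628, 0.1895]
ee_rot: [2.434, 1.979, 0.006]
force: [-0.3, -0.1, -0.8]
width: 0.006
gripper_force: 0.0
```

```bash
python3 -c "
from h import *
s=observe();print(s['clock'],s['position'],s['force'])
save('scene','s6.png');c=lambda f:cv2.resize(cv2.imread('pics/'+f)[215:295,190:340],None,fx=5,fy=3.6,interpolation=2)
cv2.imwrite('pics/s6c.png',np.vstack([c('s5.png'),c('s6.png')]))"
```

```text
9.8167 [ 0.51528424 -0.16284168  0.18952814] [-0.33154256 -0.12194101 -0.81203343]
```

View pics/s6c.png

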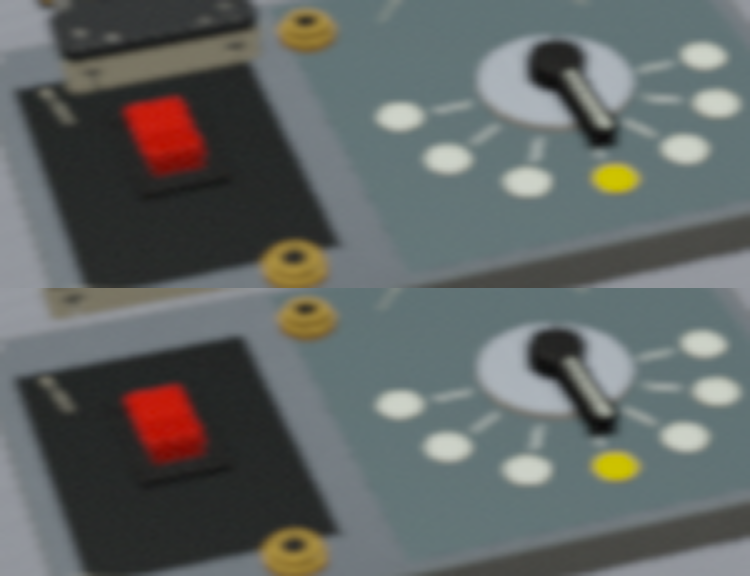

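The lower picture shows the lever still pointing at yellow (615,466), the rocker face level and the nuts unmoved, with the tool clear.

```bash
python3 -c "
from cell import *
print(sign_off())"
```

```text
the job is handed in; nothing more can be done
None
```

The job is handed in: the lever was pushed two clicks clockwise and rests at the yellow disc (1.571), the rocker is pressed fully on, and the arm is clear; the sign-off returned no verdict, so the judged result isn't known to me.

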